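# Find and release the latched key on the drying-fan key box

### The job

On the potter's table, one of the four fan keys on the grey key box has been left latched down. With a fingertip, tap all four keys lightly one after another, from left to right as the robot sees them, to find the solid one, without pushing any key home or popping the latch yet; then press the latched key fully home so that it lets go, and take the hand away so that all four keys stand up. Leave the pots and other things standing where they are.

Things in the scene. Friction and masses are not known exactly. Their poses are not given: they have to be found in the camera images.
- key_box: Grey box fixed to the table, 110 (x) by 300 (y) by 50 mm tall; four keys in a straight row along y on its top, 48 mm between centres, at y = 72, 24, -24, -72 mm, x = 0, standing 18 mm proud when up. Origin: centre of its underside; x points away from the robot at yaw 0, y to its left. Turned by up to 0.5 rad.
- key_1: The first (leftmost) of four identical cream keys, from the robot's left (+y) to right. Cap 40 mm (box x) by 30 mm (box y). Origin: centre of its top face; axes as the key box. Moves 10 mm straight down: top 68 mm above the table when up, 64 mm when latched, 58 mm fully home. Free, it is springy: 1.5 N starts it, 3 N pushes it 3 mm, 6 N home, and it comes back up.
- key_2: The second of four identical cream keys, from the robot's left (+y) to right. Cap 40 mm (box x) by 30 mm (box y). Origin: centre of its top face; axes as the key box. Moves 10 mm straight down: top 68 mm above the table when up, 64 mm when latched, 58 mm fully home. Free, it is springy: 1.5 N starts it, 3 N pushes it 3 mm, 6 N home, and it comes back up.
- key_3: The third of four identical cream keys, from the robot's left (+y) to right. Cap 40 mm (box x) by 30 mm (box y). Origin: centre of its top face; axes as the key box. Moves 10 mm straight down: top 68 mm above the table when up, 64 mm when latched, 58 mm fully home. Free, it is springy: 1.5 N starts it, 3 N pushes it 3 mm, 6 N home, and it comes back up.
- key_4: The fourth (rightmost) of four identical cream keys, from the robot's left (+y) to right. Cap 40 mm (box x) by 30 mm (box y). Origin: centre of its top face; axes as the key box. Moves 10 mm straight down: top 68 mm above the table when up, 64 mm when latched, 58 mm fully home. Free, it is springy: 1.5 N starts it, 3 N pushes it 3 mm, 6 N home, and it comes back up.
- latch (a joint): Hidden latch in the box, m: 0 while it holds a key down, over 0.0035 (about 0.0055) for good once it has let go. It does not tell which key. The held key sits 4 mm low and feels solid: it gives under 1 mm below 5 N. Pushed on with 6 to 9 N, it lets go from 8 mm down: push fully home, 10 mm; it springs right up when the finger leaves.
- brush_pot: Speckled cylindrical pot, 68 mm across and 90 mm tall, with paint brushes standing in it up to about 210 mm; origin centre of its underside. On the table behind the key box. Leave alone.
- pinch_pot: Small terracotta-coloured cup, 42 mm across, 28 mm tall, standing on the left end of the key box's top, beside the first key (its centre about 49 mm from that key's); origin centre of its underside. Leave alone.
- glaze_jar: Green-grey jar with white cap, 60 mm across, 75 mm tall, right of the key box; origin centre of its underside. Leave alone.
- mug: Speckled mug, 76 mm across, 85 mm tall, left of the key box; origin centre of its underside. Leave alone.
- heart_1: Flat red ceramic heart, about 47 by 51 mm, 8 mm thick, on the table in front of the key box; origin at its underside. Leave alone.
- heart_2: Flat red ceramic heart, about 47 by 51 mm, 8 mm thick, on the table behind the key box; origin at its underside. Leave alone.
- rib: Flat wooden shaping rib, 45 by 95 mm, 6 mm thick, on the table in front of the key box; origin centre of its underside. Leave alone.
- bud_vase: Terracotta-coloured bud vase, 72 mm across, 105 mm tall, behind the key box; origin centre of its underside. Leave alone.

How it is judged:
On the way, in this order (a step that is already met when the one before it is completed fails the run):
1. the fingers tap the first (leftmost) key, counted from the robot's left (contact force between the fingers and key_1 above 0.4 N), for 0.01 s.
2. the fingers tap the second key, counted from the robot's left (contact force between the fingers and key_2 above 0.4 N), for 0.01 s.
3. the fingers tap the third key, counted from the robot's left (contact force between the fingers and key_3 above 0.4 N), for 0.01 s.
4. the fingers tap the fourth (rightmost) key, counted from the robot's left (contact force between the fingers and key_4 above 0.4 N), for 0.01 s.
5. the latched key is pressed home and its latch lets go (value of joint latch above 0.0035 m), for 0.05 s.
At the end, for the whole second after the job is handed in: The latch has let go, all four keys stand up (tops within 2 mm of 68 mm above the box's underside), and every pot, heart, tool and vase is within 30 mm of where it stood (value of joint latch above 0.0035 m and z of each of key_1, key_2, key_3, key_4 in the frame of key_box above 0.066 m and distance of each of brush_pot, pinch_pot, glaze_jar, mug, heart_1, heart_2, rib, bud_vase from where it was at the start of the episode below 0.03 m); the robot touches nothing.
It fails at once if a free key is pushed home (more than 8.5 mm down) while another one is still latched (value of joint latch below 0.001 m and z of any of key_1, key_2, key_3, key_4 in the frame of key_box below 0.0595 m).
It fails at once if the fingers press a key or the box with more than 40 N (contact force between the fingers and key_box above 40 N).
It fails at once if a bystander is pushed, lifted or carried more than 30 mm (distance of any of brush_pot, pinch_pot, glaze_jar, mug, heart_1, heart_2, rib, bud_vase from where it was at the start of the episode above 0.03 m).
It also fails if it takes over 48 s, if anything falls off the work surface, if the arm or the gripper's body presses on something with over 40 N, if the wrist force passes 120 N, or if a joint passes its speed limit or range.

### The arm

A 6-joint arm with a two-finger parallel gripper is mounted at the origin on the work surface. World frame = base frame: x ahead of the robot, y to its left, z up, the work surface at z = 0. Lengths are in m, angles in rad, forces in N, time in s.
With the tool pointing down it reaches from about 0.225 to 0.875 m from the base axis. Payload 3.4 kg.
Tool frame: the origin (TCP) lies on the centre line of the jaws, within the pads' length; the fingertips stand 17 mm ahead of it and the grasp point (between the pads) lies 2 mm behind it (manip.finger_overhang is the distance from the TCP to the fingertips, in m); y points along the fingers, x is the direction in which the jaws open and shut, and the axes are right-handed (so a half turn about y gives the same grasp; the last joint's range is limited). The gripper opens to 85 mm and grips with 20 to 120 N. Pads are 22 mm wide; open, the fingers measure 114 mm over their backs; the gripper's body (76 mm by 85 mm) begins 54 mm behind the grasp point. The pads swing forward as they close: fully open they stand 13 mm farther back than shut.
Start: joints at [-1.463, 0.276, 1.505, -0, 1.361, -0.121], TCP at [0.13, -0.56, 0.248] pointing down, gripper open.
Joint ranges: [-2.89, 2.89], [-0.75, 2.08], [0.22, 2.7], [-1.18, 4.32], [0.11, 2.71], [-2.7, 2.7]. Speed limits (rad/s): [2.57, 2.57, 3.14, 3.14, 3.14, 3.14].

### API

Orientations are given as a unit quaternion [w, x, y, z].
In Python, from rig import manip gives the robot as it stands.
- The arm moves only by the tool arm_command, never from a script. Its argument "commands" is a list of rows, each a list of 3 entries, a list of its own where there are three numbers: the finger opening in cm, from 0 to 8.54, then the shift along the world's x, y, z in cm, then the turn about the world's z in rad. A call has 1 to 12 rows; each row shifts and turns the commanded pose from where the row before left it; what a row does not reach is not made up. A row lasts 1/10 s, in which the tool goes at most 50 mm and 8.59 degrees, less where a joint would pass 70% of its speed; a pose out of reach is approached as far as the arm can. A call with a gripper value outside its range is refused whole. The fingers move at their own pace and stop on an object; "grip_force" is the grip in N (left out, the last holds). Time passes only in rows, so rows that do not move let the fingers close. It gives the time, the measured TCP pose, the force and the opening at its end, in the units of the state.
- manip.get_state(): the state, without advancing time (a new reading comes with each control period).
- manip.get_image(name): name is "scene" or "side" or "wrist"; returns a dict with "pixels" (384x512x3 uint8, red, green, blue), "range_z" (384x512 float32, m along the optical axis (not along the pixel's ray), 0 where there is no reading), "intrinsics" (3x3 intrinsics, pixels), "R" (3x3) and "t" (3): a world point X has camera coordinates R X + t. Camera axes: x right, y down, z forward; pixel columns grow to the right and rows downward; lengths in m; the calibration is good to about 2 mm. The wrist camera is an equidistant fisheye: a pixel r from the principal point sees the ray r / f radians off the axis. A picture is of the moment at which its call begins.
- manip.sign_off(): hands the job in, once; it reports no verdict.
The state is a dict: "clock": time; "qpos": joint angles; "qd": joint speeds; "effort": joint torques, N m; "position": TCP position; "ee_rot": TCP orientation; "contact_force": force on the tool from outside, world axes, zero at the start; "moment": the same for the moment, N m; "width": finger opening in m.
Only numpy, scipy, OpenCV 4.12 (cv2) and the standard library are available. Lean on these libraries where they do the work, as an engineer would, in place of code of your own. Each camera call takes 0.05 s, during which the arm holds its last target.

## Working session

There is one attempt and no reset: what is moved stays moved. The work goes in short steps, Python scripts to look and compute and a tool call to move; the robot and the scene stay as the last step left them, time stands still between calls to the robot, and variables do not carry over. Pictures are saved under pics/ and viewed, and the job is handed in when it is done.

Besides the shell and the picture viewer there is one more tool, called as name([rows], argument=value, ...), one row to a line, values as JSON. arm_command: Moves the arm, as the interface text tells. Its arguments: {"type":"object","properties":{"commands":{"type":"array"},"grip_force":{"type":"number"}},"required":["commands"]}

```bash
mkdir -p pics; ls
python3 - <<'E'
from rig import manip
import cv2,numpy as np
print(manip.get_state(), manip.finger_overhang)
for n in ["scene","side"]:
    d=manip.get_image(n); np.savez(f"{n}0.npz",**d)
    cv2.imwrite(f"pics/{n}0.png",d["pixels"][:,:,::-1]); print(n,d["intrinsics"],d["R"],d["t"])
E
```

```text
pics
{'clock': 0.0, 'qpos': array([-1.46299258e+00,  2.76611271e-01,  1.50609389e+00, -1.09034724e-05,
        1.36074101e+00, -1.21000331e-01]), 'qd': array([-0.00057842,  0.00041901, -0.00054281,  0.00014306, -0.00034938,
       -0.00081824]), 'effort': array([ 5.13259238e-04, -4.16774225e+01, -2.45805430e+01,  4.61330455e-05,
        1.11402958e-02, -8.82394232e-06]), 'position': array([ 0.13035512, -0.55952466,  0.24744606]), 'ee_rot': array([ 0.55427198, -0.55334442,  0.44011746, -0.43919147]), 'contact_force': array([0.52047557, 0.30919838, 0.28050571]), 'moment': array([-0.00858086, -0.0012939 ,  0.00292646]), 'width': 0.08561254253071506} 0.017
scene [[370.17305488   0.         249.79761731]
 [  0.         370.17305488 196.71504106]
 [  0.           0.           1.        ]] [[ 0.05269382  0.99855359  0.01068162]
 [ 0.81572597 -0.03687096 -0.57726222]
 [-0.57603342  0.03913143 -0.81648896]] [-0.0767512  -0.45199826  1.16737163]
side [[352.27948878   0.         250.55393987]
 [  0.         352.27948878 192.94797426]
 [  0.           0.           1.        ]] [[ 0.87488914 -0.48390905  0.02002579]
 [-0.29995258 -0.57383949 -0.76206081]
 [ 0.38025971  0.66071194 -0.64719571]] [-0.53308706  0.27625606  0.66486753]
```

View pics/scene0.png

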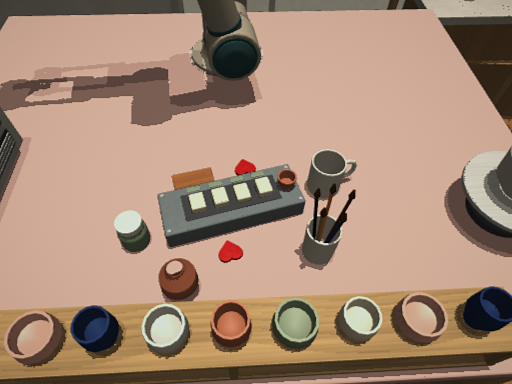

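View pics/side0.png

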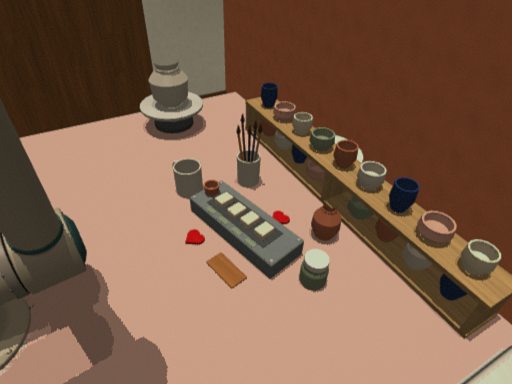

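The scene view faces the robot. The pinch pot is at (287,178), key_1 is next to it at about (264,185), and key_4 is at about (197,201). The brush pot stands behind and left at (320,240). Next I'll locate the keys.

```bash
cat > h.py <<'E'
import numpy as np,cv2
def ray(d,uv,z):
    K,R,t=d["intrinsics"],d["R"],d["t"]
    r=R.T@(np.linalg.inv(K)@np.array([uv[0],uv[1],1.])); c=-R.T@t
    return c+r*(z-c[2])/r[2]
def deproj(d,u,v):
    K,R,t=d["intrinsics"],d["R"],d["t"]; z=d["range_z"][v,u].astype(float)
    p=np.stack([(u-K[0,2])/K[0,0]*z,(v-K[1,2])/K[1,1]*z,z],-1)
    return (p-t)@R
E
python3 - <<'E'
import numpy as np,cv2
from h import *
rois={"scene":(180,170,282,220),"side":(205,185,285,245)}
for n in rois:
    d=dict(np.load(f"{n}0.npz")); im=d["pixels"]; hsv=cv2.cvtColor(im,cv2.COLOR_RGB2HSV)
    x0,y0,x1,y1=rois[n]
    m=((hsv[...,2]>140)).astype(np.uint8)
    k=np.zeros_like(m);k[y0:y1,x0:x1]=1;m*=k
    N,l,s,c=cv2.connectedComponentsWithStats(m)
    C=[]
    for i in range(1,N):
        if s[i,4]<40: continue
        v,u=np.where(l==i); P=deproj(d,u,v); 
        top=P[P[:,2]>np.median(P[:,2])-.003]
        print(n,c[i].round(1),s[i,4],"ray",ray(d,c[i],.068).round(4),"depth",np.median(P,0).round(4),"hsv",np.median(hsv[v,u],0))
E
```

```text
scene [208.1 176.4] 826 ray [ 0.5467 -0.0425  0.068 ] depth [ 0.4945 -0.0508  0.0059] hsv [ 12. 169. 167.]
scene [257.1 173.2] 53 ray [0.5427 0.0633 0.068 ] depth [0.5297 0.0663 0.0509] hsv [ 40.  59. 156.]
scene [263.1 184.5] 204 ray [0.5739 0.0742 0.068 ] depth [0.5737 0.0742 0.0681] hsv [ 37.  38. 226.]
scene [241.4 190.9] 210 ray [0.5885 0.0276 0.068 ] depth [0.5859 0.0274 0.0642] hsv [ 38.  37. 226.]
scene [193.  188.5] 52 ray [ 0.5778 -0.0736  0.068 ] depth [ 0.5648 -0.0758  0.0509] hsv [ 39.  59. 155.]
scene [219.4 195. ] 219 ray [ 0.5971 -0.0185  0.068 ] depth [ 0.5971 -0.0192  0.0681] hsv [ 38.  37. 226.]
scene [196.6 200.4] 224 ray [ 0.6087 -0.0651  0.068 ] depth [ 0.6091 -0.0648  0.0681] hsv [ 38.  37. 226.]
side [265.8 198.7] 1129 ray [0.6624 0.0195 0.068 ] depth [0.7008 0.0859 0.0021] hsv [ 11.  87. 202.]
side [223.7 197.3] 123 ray [0.571  0.0734 0.068 ] depth [0.5697 0.0725 0.0695] hsv [ 30.  54. 202.]
side [236.3 208.2] 134 ray [0.5807 0.0229 0.068 ] depth [0.5822 0.0251 0.0654] hsv [ 30.  54. 202.]
side [249.5 217.2] 148 ray [ 0.5941 -0.0196  0.068 ] depth [ 0.5934 -0.0212  0.0694] hsv [ 30.  54. 202.]
side [263.8 228.2] 162 ray [ 0.6058 -0.0664  0.068 ] depth [ 0.6045 -0.0679  0.0696] hsv [ 30.  54. 203.]
side [212.9 237.1] 280 ray [ 0.4917 -0.037   0.068 ] depth [0.514  0.0176 0.0018] hsv [ 11.  87. 202.]
```

Run:
```python
import numpy as np
from h import *
for n in ["scene","side"]:
    d=dict(np.load(f"{n}0.npz")); v,u=np.mgrid[0:384,0:512]; P=deproj(d,u.ravel(),v.ravel()); P=P[d["range_z"].ravel()>0]
    s=P[(P[:,0]>.42)&(P[:,0]<.78)&(abs(P[:,1])<.25)]
    for z0,z1 in [(.072,.1),(.1,.13),(.13,.3)]:
        q=s[(s[:,2]>z0)&(s[:,2]<z1)]; 
        for nm,k in [("k1",(.572,.0735)),("k2",(.584,.026)),("k4",(.607,-.066))]:
            r=q[:,:2]-k; D=np.hypot(*r.T); i=D.argmin(); print(n,z0,nm,D[i].round(3),q[i].round(3))
```

```text
scene 0.072 k1 0.032 [0.564 0.104 0.076]
scene 0.072 k2 0.081 [0.564 0.104 0.076]
scene 0.072 k4 0.115 [ 0.645 -0.174  0.074]
scene 0.1 k1 0.142 [0.689 0.154 0.129]
scene 0.1 k2 0.165 [0.689 0.154 0.129]
scene 0.1 k4 0.165 [ 0.771 -0.082  0.103]
scene 0.13 k1 0.134 [0.683 0.148 0.186]
scene 0.13 k2 0.157 [0.683 0.148 0.186]
scene 0.13 k4 0.227 [0.683 0.148 0.186]
side 0.072 k1 0.015 [0.559 0.08  0.072]
side 0.072 k2 0.038 [0.565 0.059 0.072]
side 0.072 k4 0.003 [ 0.604 -0.066  0.072]
side 0.1 k1 0.14 [0.685 0.156 0.114]
side 0.1 k2 0.165 [0.685 0.156 0.114]
side 0.1 k4 0.144 [ 0.747 -0.098  0.106]
side 0.13 k1 0.132 [0.68  0.149 0.184]
side 0.13 k2 0.157 [0.68  0.149 0.184]
side 0.13 k4 0.226 [0.684 0.147 0.199]
```

arm_command([
  [0,[0,0,0],0.017],
  [0,[3.5,4.5,0],0],
  [0,[2.5,4.2,0],0],
  [0,[2.5,4.2,0],0],
  [0,[2.5,4.2,0],0],
  [0,[2.5,4.2,0],0],
  [0,[2.5,4.2,0],0],
  [0,[2.5,4.2,0],0],
  [0,[2.5,4.2,0],0],
  [0,[2.5,4.2,0],0],
  [0,[2.5,4.2,0],0],
  [0,[2.5,4.2,0],0],
], grip_force=40)

```text
clock: 1.3
position: [0.4116, -0.0987, 0.2485]
ee_rot: [-0.558, 0.558, -0.434, 0.435]
contact_force: [0.6, -0.7, 0.1]
width: 0.0
```

Brushes are at least 0.13 m from key 1, so the gripper is clear of them. Moving above key 1.

arm_command([
  [0,[3,3.2,0],0],
  [0,[3,3.2,0],0],
  [0,[3,3.2,0],0],
  [0,[3,3.2,-2],0],
  [0,[3,3.2,-3],0],
  [0,[0.7,0.8,-3],0],
  [0,[0,0,-3],0],
  [0,[0,0,0],0],
  [0,[0,0,0],0],
  [0,[0,0,0],0],
])

```text
clock: 2.3
position: [0.5674, 0.0652, 0.1419]
ee_rot: [0.558, -0.557, 0.434, -0.436]
contact_force: [0.7, 0.4, 1.2]
width: 0.0002
```

Run:
```python
from rig import manip
import cv2,numpy as np
s=manip.get_state(); print(s["position"],s["contact_force"],s["clock"])
for n in ["scene","wrist"]:
    d=manip.get_image(n); np.savez(f"{n}1.npz",**d)
    im=d["pixels"][:,:,::-1]
    if n=="scene": im=cv2.resize(im[130:260,140:360],None,fx=3,fy=3)
    cv2.imwrite(f"pics/{n}1.png",im)
```

```text
[0.56743293 0.06518326 0.14192072] [0.72967442 0.43893061 1.23622007] 2.3
```

View pics/scene1.png

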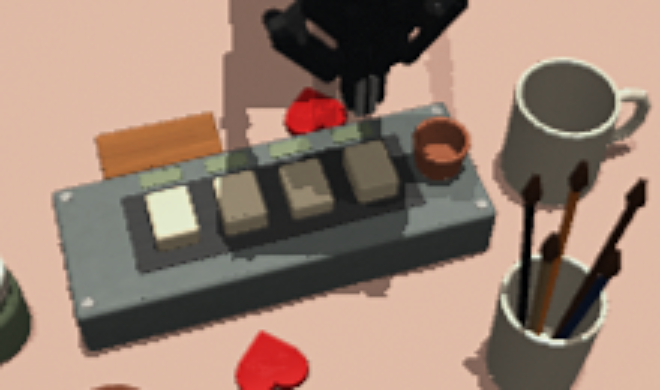

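View pics/wrist1.png

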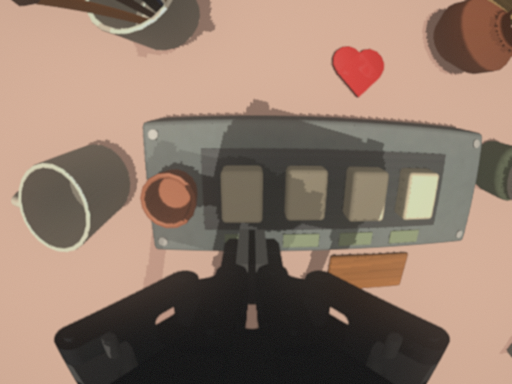

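The fingers are closed above key 1 with nothing nearby, and the pinch pot is well to the side. The measured pose falls about 5 to 8 mm short of the commanded one, so I'll correct from the measured pose.

arm_command([
  [0,[0.4,0.8,0],0],
  [0,[0,0,-2],0],
  [0,[0,0,-1.5],0],
  [0,[0,0,-1.2],0],
  [0,[0,0,0],0],
  [0,[0,0,0],0],
  [0,[0,0,0],0],
])

```text
clock: 3.1
position: [0.5711, 0.0736, 0.094]
ee_rot: [0.558, -0.557, 0.434, -0.435]
contact_force: [0.2, -0.2, -0.3]
width: -0.0002
```

Run:
```python
from rig import manip
import cv2,numpy as np
s=manip.get_state(); print(s["position"],s["contact_force"],s["clock"])
ims=[]
for n in ["scene","side"]:
    d=manip.get_image(n); im=d["pixels"][:,:,::-1]
    im=im[130:230,170:320] if n=="scene" else im[150:250,170:320]
    ims.append(cv2.resize(im,None,fx=4,fy=3))
cv2.imwrite(f"pics/c1.png",np.vstack(ims))
```

```text
[0.5711244  0.07360397 0.09396697] [ 0.17155428 -0.16605619 -0.30911481] 3.1
```

View pics/c1.png

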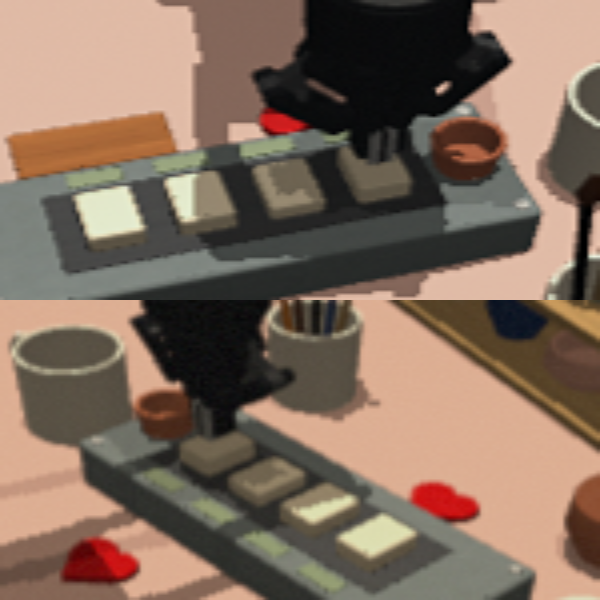

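The fingertips hover about 9 mm over key 1, centred in both views. Descending gently.

arm_command([
  [0,[0,0,-0.4],0],
  [0,[0,0,-0.3],0],
  [0,[0,0,-0.1],0],
  [0,[0,0,0],0],
  [0,[0,0,0],0],
])

```text
clock: 3.7
position: [0.57, 0.0735, 0.0851]
ee_rot: [-0.557, 0.558, -0.435, 0.435]
contact_force: [-1.0, -0.2, 1.9]
width: 0.0003
```

arm_command([
  [0,[0,0,-0.1],0],
  [0,[0,0,0],0],
  [0,[0,0,0],0],
])

```text
clock: 4.0
position: [0.5702, 0.0735, 0.0841]
ee_rot: [-0.557, 0.558, -0.435, 0.435]
contact_force: [-0.7, 0.0, 0.5]
width: 0.0002
```

arm_command([
  [0,[0,0,-0.1],0],
  [0,[0,0,0],0],
  [0,[0,0,0],0],
])

```text
clock: 4.3
position: [0.5702, 0.0735, 0.0831]
ee_rot: [-0.557, 0.558, -0.435, 0.435]
contact_force: [-0.5, 0.5, 2.4]
width: -0.0001
```

arm_command([
  [0,[0,0,-0.1],0],
  [0,[0,0,0],0],
])

```text
clock: 4.5
position: [0.5703, 0.0735, 0.082]
ee_rot: [-0.557, 0.558, -0.435, 0.435]
contact_force: [-2.0, -0.9, 2.2]
width: 0.0005
```

arm_command([
  [0,[0,0,0],0],
])

```text
clock: 4.6
position: [0.5703, 0.0735, 0.0821]
ee_rot: [-0.557, 0.558, -0.435, 0.435]
contact_force: [-1.6, -0.3, 3.2]
width: -0.0004
```

arm_command([
  [0,[0,0,0],0],
])

```text
clock: 4.7
position: [0.5703, 0.0735, 0.0821]
ee_rot: [-0.557, 0.558, -0.435, 0.435]
contact_force: [-1.9, -0.2, 2.9]
width: -0.0001
```

Run:
```python
from rig import manip
import cv2,numpy as np
ims=[]
for n in ["scene","side"]:
    d=manip.get_image(n); im=d["pixels"][:,:,::-1]
    im=im[130:230,170:320] if n=="scene" else im[150:250,170:320]
    ims.append(cv2.resize(im,None,fx=4,fy=3))
    s=manip.get_state(); print(s["position"],s["contact_force"],s["clock"])
cv2.imwrite(f"pics/c2.png",np.vstack(ims))
```

```text
[0.57027422 0.07352038 0.08212821] [-0.71218591 -0.4313837   3.17952422] 4.75
[0.57025268 0.07353284 0.082098  ] [-2.1436806  -0.58870483  2.93687189] 4.8
```

View pics/c2.png

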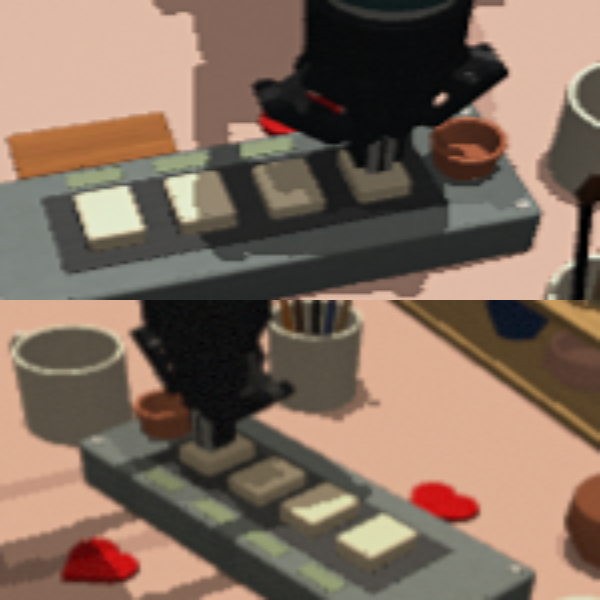

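Key 1 is tapped. It gave 3 mm at 3 N, so it is free. Now key 2, which should be at 64 mm if it is the latched one.

arm_command([
  [0,[0,0,1.5],0],
  [0,[0,0,0],0],
  [0,[0.65,-2.35,0],0],
  [0,[0.7,-2.4,0],0],
  [0,[0,0,0],0],
  [0,[0,0,0],0],
  [0,[0,0,-1.0],0],
  [0,[0,0,-0.2],0],
  [0,[0,0,0],0],
  [0,[0,0,0],0],
])

```text
clock: 5.8
position: [0.5836, 0.0265, 0.0849]
ee_rot: [-0.558, 0.558, -0.435, 0.435]
contact_force: [0.5, 0.5, -0.8]
width: -0.0001
```

arm_command([
  [0,[0,0,-0.2],0],
  [0,[0,0,0],0],
  [0,[0,0,0],0],
])

```text
clock: 6.1
position: [0.5839, 0.0261, 0.0832]
ee_rot: [0.558, -0.558, 0.435, -0.435]
contact_force: [0.1, -0.1, 0.3]
width: 0.0001
```

arm_command([
  [0,[0,0,-0.1],0],
  [0,[0,0,0],0],
  [0,[0,0,0],0],
])

```text
clock: 6.4
position: [0.5838, 0.026, 0.0821]
ee_rot: [-0.558, 0.558, -0.435, 0.435]
contact_force: [-0.3, 0.2, -0.4]
width: 0.0
```

No force with the tip at 65.1 mm, so key 2 is sitting low. Continuing in finer steps.

arm_command([
  [0,[0,0,-0.1],0],
  [0,[0,0,0],0],
  [0,[0,0,0],0],
])

```text
clock: 6.7
position: [0.5839, 0.026, 0.0812]
ee_rot: [0.558, -0.557, 0.435, -0.435]
contact_force: [0.4, -0.5, 0.9]
width: 0.0001
```

arm_command([
  [0,[0,0,-0.05],0],
  [0,[0,0,0],0],
  [0,[0,0,0],0],
])

```text
clock: 7.0
position: [0.584, 0.026, 0.0809]
ee_rot: [0.558, -0.557, 0.435, -0.435]
contact_force: [-0.2, -0.5, 3.3]
width: -0.0002
```

arm_command([
  [0,[0,0,0],0],
])

```text
clock: 7.1
position: [0.584, 0.026, 0.0808]
ee_rot: [0.558, -0.557, 0.435, -0.435]
contact_force: [-1.0, -1.1, 2.7]
width: -0.0003
```

arm_command([
  [0,[0,0,-0.03],0],
  [0,[0,0,0],0],
])

```text
clock: 7.3
position: [0.584, 0.026, 0.0804]
ee_rot: [0.558, -0.557, 0.435, -0.435]
contact_force: [-0.2, 0.5, 3.4]
width: -0.0
```

Key 2 is tapped: 64 mm, 3 N and barely any give, so it is the solid one. Now key 3.

arm_command([
  [0,[0,0,1.6],0],
  [0,[0,0,0],0],
  [0,[0.55,-2.3,0],0],
  [0,[0.6,-2.3,0],0],
  [0,[0,0,0],0],
  [0,[0,0,0],0],
  [0,[0,0,-0.8],0],
  [0,[0,0,-0.2],0],
  [0,[0,0,0],0],
  [0,[0,0,0],0],
])

```text
clock: 8.3
position: [0.5951, -0.0195, 0.0861]
ee_rot: [-0.558, 0.558, -0.435, 0.435]
contact_force: [-0.3, -0.1, -0.5]
width: 0.0001
```

arm_command([
  [0,[0,0,-0.2],0],
  [0,[0,0,-0.2],0],
  [0,[0,0,0],0],
  [0,[0,0,0],0],
])

```text
clock: 8.7
position: [0.5956, -0.0197, 0.0826]
ee_rot: [0.558, -0.557, 0.435, -0.435]
contact_force: [0.3, 1.6, 2.2]
width: -0.0002
```

arm_command([
  [0,[0,0,0],0],
])

```text
clock: 8.8
position: [0.5956, -0.0197, 0.0826]
ee_rot: [0.558, -0.557, 0.435, -0.435]
contact_force: [0.0, 1.4, 2.0]
width: -0.0001
```

Key 3 gave about 2.4 mm at 2 N, so it is free. Now key 4.

arm_command([
  [0,[0,0,1.4],0],
  [0,[0,0,0],0],
  [0,[0.55,-2.3,0],0],
  [0,[0.6,-2.3,0],0],
  [0,[0,0,0],0],
  [0,[0,0,0],0],
  [0,[0,0,-0.8],0],
  [0,[0,0,-0.2],0],
  [0,[0,0,0],0],
  [0,[0,0,0],0],
])

```text
clock: 9.8
position: [0.6067, -0.0654, 0.0861]
ee_rot: [-0.558, 0.558, -0.435, 0.435]
contact_force: [0.3, -0.4, -0.2]
width: 0.0
```

arm_command([
  [0,[0,0,-0.2],0],
  [0,[0,0,-0.2],0],
  [0,[0,0,0],0],
  [0,[0,0,0],0],
])

```text
clock: 10.2
position: [0.6072, -0.0657, 0.0826]
ee_rot: [0.558, -0.557, 0.435, -0.435]
contact_force: [0.6, 1.4, 2.0]
width: 0.0004
```

arm_command([
  [0,[0,0,0],0],
])

```text
clock: 10.3
position: [0.6071, -0.0658, 0.0826]
ee_rot: [0.558, -0.557, 0.435, -0.435]
contact_force: [1.2, 0.8, 2.9]
width: -0.0002
```

Key 4 is also free. Returning to key 2, high over key 3.

arm_command([
  [0,[0,0,1.7],0],
  [0,[0,0,0],0],
  [0,[-0.6,2.3,0],0],
  [0,[-0.6,2.3,0],0],
  [0,[-0.6,2.3,0],0],
  [0,[-0.5,2.3,0],0],
  [0,[0,0,0],0],
  [0,[0,0,0],0],
  [0,[0,0,-1.2],0],
  [0,[0,0,-0.4],0],
  [0,[0,0,0],0],
  [0,[0,0,0],0],
])

```text
clock: 11.5
position: [0.5838, 0.0255, 0.0828]
ee_rot: [-0.557, 0.558, -0.435, 0.435]
contact_force: [0.5, -0.8, -0.4]
width: 0.0001
```

arm_command([
  [0,[0,0,-0.1],0],
  [0,[0,0,-0.1],0],
  [0,[0,0,0],0],
  [0,[0,0,0],0],
])

```text
clock: 11.9
position: [0.5839, 0.0261, 0.0814]
ee_rot: [0.558, -0.558, 0.435, -0.435]
contact_force: [-0.0, 0.6, -0.3]
width: 0.0005
```

Pressing in small steps.

arm_command([
  [0,[0,0,-0.1],0],
  [0,[0,0,-0.05],0],
  [0,[0,0,-0.05],0],
  [0,[0,0,0],0],
  [0,[0,0,0],0],
])

```text
clock: 12.4
position: [0.584, 0.0261, 0.0799]
ee_rot: [0.558, -0.557, 0.435, -0.435]
contact_force: [-1.4, 0.4, 5.4]
width: -0.0001
```

arm_command([
  [0,[0,0,-0.05],0],
  [0,[0,0,-0.05],0],
  [0,[0,0,0],0],
  [0,[0,0,0],0],
])

```text
clock: 12.8
position: [0.584, 0.026, 0.0792]
ee_rot: [0.558, -0.557, 0.435, -0.435]
contact_force: [-2.0, 0.1, 6.4]
width: -0.0001
```

arm_command([
  [0,[0,0,-0.05],0],
  [0,[0,0,-0.05],0],
  [0,[0,0,-0.05],0],
  [0,[0,0,0],0],
  [0,[0,0,0],0],
])

```text
clock: 13.3
position: [0.584, 0.0261, 0.0778]
ee_rot: [0.558, -0.557, 0.435, -0.435]
contact_force: [-0.9, 0.3, 7.5]
width: -0.0001
```

arm_command([
  [0,[0,0,-0.04],0],
  [0,[0,0,-0.04],0],
  [0,[0,0,-0.04],0],
  [0,[0,0,0],0],
  [0,[0,0,0],0],
])

```text
clock: 13.8
position: [0.584, 0.0261, 0.0767]
ee_rot: [0.558, -0.557, 0.435, -0.435]
contact_force: [-1.0, -0.2, 7.4]
width: 0.0002
```

arm_command([
  [0,[0,0,-0.05],0],
  [0,[0,0,-0.05],0],
  [0,[0,0,0],0],
  [0,[0,0,0],0],
])

```text
clock: 14.2
position: [0.584, 0.026, 0.0758]
ee_rot: [0.558, -0.557, 0.435, -0.435]
contact_force: [-1.8, -0.1, 8.8]
width: -0.0004
```

arm_command([
  [0,[0,0,-0.05],0],
  [0,[0,0,-0.05],0],
  [0,[0,0,0],0],
  [0,[0,0,0],0],
])

```text
clock: 14.6
position: [0.584, 0.026, 0.0751]
ee_rot: [0.558, -0.557, 0.435, -0.435]
contact_force: [-2.5, -0.1, 10.1]
width: -0.0002
```

arm_command([
  [0,[0,0,-0.03],0],
  [0,[0,0,0],0],
  [0,[0,0,0],0],
])

```text
clock: 14.9
position: [0.584, 0.0261, 0.075]
ee_rot: [0.558, -0.557, 0.435, -0.435]
contact_force: [-2.4, -0.3, 11.3]
width: 0.0003
```

arm_command([
  [0,[0,0,1],0],
  [0,[0,0,2],0],
  [0,[0,0,3],0],
  [0,[0,0,3],0],
  [0,[-2,0,2],0],
  [0,[-5,0,0],0],
  [0,[-5,0,0],0],
  [0,[-3,-3,0],0],
  [0,[-2,-3,0],0],
  [0,[0,0,0],0],
  [0,[0,0,0],0],
  [0,[0,0,0],0],
])

```text
clock: 16.1
position: [0.4147, -0.0337, 0.1835]
ee_rot: [0.558, -0.557, 0.435, -0.435]
contact_force: [0.4, 0.4, 0.0]
width: 0.0003
```

Run:
```python
from rig import manip
import cv2,numpy as np
from h import *
s=manip.get_state(); print(s["position"],s["contact_force"],s["clock"])
ims=[]
K=[(.572,.0735),(.584,.026),(.5955,-.020),(.607,-.066)]
for n in ["scene","side"]:
    d=manip.get_image(n); im=d["pixels"][:,:,::-1]
    v,u=np.mgrid[0:384,0:512]; P=deproj(d,u.ravel(),v.ravel())
    for k in K:
        q=P[np.hypot(P[:,0]-k[0],P[:,1]-k[1])<.010]; q=q[q[:,2]<.09]
        print(n,k,len(q),np.median(q[:,2]).round(4))
    im=im[110:280,100:370] if n=="scene" else im[120:290,140:410]
    ims.append(cv2.resize(im,(600,300)))
cv2.imwrite(f"pics/c3.png",np.vstack(ims))
```

```text
[ 0.41465021 -0.03367923  0.18345453] [0.42266426 0.37377702 0.0487126 ] 16.1
scene (0.572, 0.0735) 55 0.0685
scene (0.584, 0.026) 62 0.0683
scene (0.5955, -0.02) 60 0.0684
scene (0.607, -0.066) 60 0.0682
side (0.572, 0.0735) 28 0.0702
side (0.584, 0.026) 34 0.0695
side (0.5955, -0.02) 44 0.0697
side (0.607, -0.066) 41 0.0695
```

View pics/c3.png

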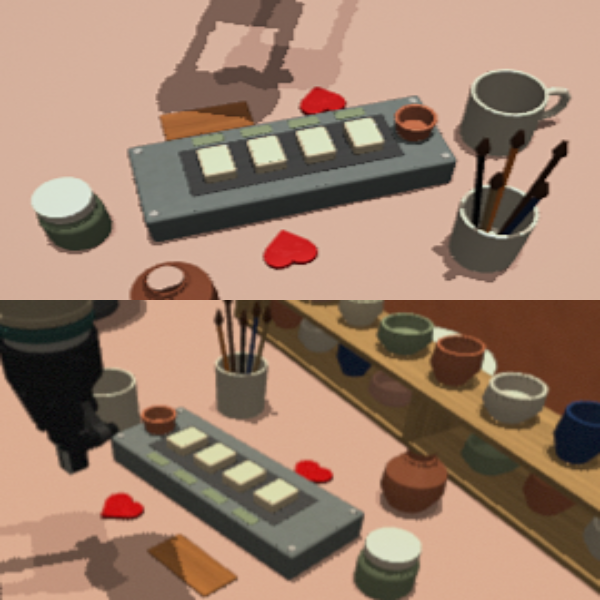

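All four keys stand at about 68 mm in both views, key 2 included. The pots, hearts and rib look undisturbed, and the hand is clear. Handing in.

```bash
python3 -c "
from rig import manip
print(manip.sign_off())"
```

```text
the job is handed in; nothing more can be done
None
```

The latched key was key 2. It has let go, all four keys stand up, and I handed the job in at about 16 s; `sign_off` reports no verdict.

- **Tapping:** I tapped the keys left to right with closed fingertips. Keys 1, 3 and 4 gave about 2.5–3 mm at 2–3 N, so they are free. Key 2 sat at 64 mm and barely moved at about 3 N.
- **Pressing:** I pressed key 2 in small steps down to 58 mm, with the force peaking at about 11 N, then took the hand away. The latch itself can't be read directly. I take it as released because key 2 came back up.
- **Last checks:** The scene camera puts all four key tops at 68.2–68.5 mm. The side camera reads 69.5–70.2 mm, about 1.5 mm high, much as it did on the free keys before I touched them. By eye, the pots, hearts and rib had not moved. The force on the tool was back to about zero, with the hand well clear.

No check failed. The only mismatch was that long moves stopped 5–8 mm short of the command, which I corrected from the measured pose before touching anything.

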